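# Make up two electronics lab kits

### The arm

A 6-joint arm with a two-finger parallel gripper is mounted at the origin on the work surface. World frame = base frame: x ahead of the robot, y to its left, z up, the work surface at z = 0. Lengths are in mm, angles in rad, forces in N, time in s.
With the tool pointing down it reaches from about 350 to 975 mm from the base axis. Payload 7.1 kg.
Tool frame: the origin (TCP) lies between the finger pads; the fingertips stand 17 mm ahead of it and the grasp point (between the pads) lies 2 mm behind it (tip_reach is the y of the fingertips in the tool frame, in mm); y points along the fingers, x is the direction in which the jaws open and shut, and the axes are right-handed (so a half turn about y gives the same grasp; the last joint's range is limited). The gripper opens to 88 mm and grips with 3 to 60 N. Pads are 20 mm wide; open, the fingers measure 115 mm over their backs; the gripper's body (75 mm by 178 mm) begins 61 mm behind the grasp point.
Start: joints at [1.154, 0.423, 1.63, -0, 1.089, -0.019], TCP at [242.087, 576.193, 239.675] pointing down, gripper open.
Joint ranges: [-3, 3], [-0.9, 2.11], [0.09, 2.58], [-1.31, 4.45], [0.11, 2.69], [-2.54, 2.54]. Speed limits (rad/s): [2.39, 2.39, 3.01, 3.14, 3.14, 3.14].

### API

Orientations are given as a rotation vector (axis times angle).
In Python, from workcell import get_obs, get_image, camera_model, close_job, silhouettes, tip_of, tip_reach gives the robot as it stands. The module is installed in compiled form; this text tells all that it offers.
- The arm moves only by the tool arm_command, never from a script. Its argument "targets" is a list of rows, each a list of 4 numbers: the shift along the tool's x, y, z in mm, then the turn about the tool's y in rad. A call has 1 to 20 rows; each row shifts and turns the commanded pose from where the row before left it, along the tool's axes as they then stand; what a row does not reach is not made up. A row lasts 1/12 s, in which the tool goes at most 41.7 mm and 7.16 degrees, less where a joint would pass 70% of its speed; a pose out of reach is approached as far as the arm can. A call is refused whole if a number of a shift passes 41.7 or a number of a turn 0.125, either way. A call with a gripper value outside its range is refused whole. "gripper" is the opening in per cent of the stroke, from 0 (shut) to 100 (fully open), set as the call begins (left out, the last holds). The fingers move at their own pace and stop on an object; the grip force is fixed at half the most. Time passes only in rows, so rows that do not move let the fingers close. It gives the time, the measured TCP pose, the force and the opening at its end, in the units of the state.
- get_obs(): the state, without advancing time (a new reading comes with each control period).
- get_image(name): name is "side" or "top"; returns the picture (480x640x3 uint8, blue, green, red); there is no depth.
- camera_model(name): a dict with "mtx" (3x3 intrinsics, pixels), "position" and "orientation" of the camera in the world. Camera axes: x right, y up, looking along -z (the intrinsics and any distortion apply to the point x, -y, -z); pixel columns grow to the right and rows downward; lengths in mm; the calibration is good to about 2 mm. A picture is of the moment at which its call begins. camera_model takes no time and is no camera call.
- close_job(): hands the job in, once; it reports no verdict.
Trained networks look in the newest picture that a camera, given by its name, has taken for a name from the list of things; names that differ only in an ending like _2 or _b are one class to them, and where a whole thing is asked for, a point or a joint stands for the part that bears it (a point fixed in the world has none). Each returns a list of dicts, best first, with "conf" (0 to 1); they miss things now and then, are a little off and sometimes report something else, mostly with a low value. They report only what shows in the picture. A call takes as long as a camera call.
- silhouettes(camera, thing): "pixels" (480x640 bool, what is visible of it) and "at" ([column, row] in pixels, amid what is visible of it).
- tip_of(camera, thing): "at" ([column, row] in pixels: a listed point, or the origin of a listed thing).
The state is a dict: "t": time; "qpos": joint angles; "qvel": joint speeds; "joint_torque": joint torques, N m; "ee_pos": TCP position; "orientation": TCP orientation; "ft_force": force on the tool from outside, world axes, zero at the start; "moment": the same for the moment, N m; "width": finger opening in mm.
Only numpy, scipy, OpenCV 4.12 (cv2) and the standard library are available. Lean on these libraries where they do the work, as an engineer would, in place of code of your own. Each camera call takes 0.05 s, during which the arm holds its last target. There are 200 camera calls.

### The job

Make up the two lab kits from the parts standing on the bench: the power-supply kit, in the tray with three compartments, gets the transformer, the tallest of the three blue capacitors and the aluminium heat sink; the filter kit, in the tray with two compartments, gets the copper-wound ring choke and the shortest capacitor. Put one part in each compartment (any one of its tray), set down gently, not dropped, and standing upright flat on the tray's floor as it stood on the bench. Leave the middle-sized capacitor standing where it is.

Things in the scene. Friction and masses are not known exactly. Their poses are not given: they have to be found in the camera images.
- tray_three: open white kit tray with three equal compartments in one row, 234 mm long (its own x) by 90 mm wide (its own y), 14 mm high over all; it lies flat with its long side roughly pointing away from the robot and does not shift. Floor 4 mm thick (its top 4 mm above the table), outer walls and dividers 4 mm thick, rising 10 mm above the floor; each compartment is 72.7 mm by 82 mm inside. Origin: centre of the underside; compartment centres at x = -76.7, 0 and +76.7 mm, y = 0.
- tray_two: open white kit tray with two equal compartments in one row, 157 mm long (its own x) by 90 mm wide (its own y), 14 mm high over all; it lies flat with its long side roughly pointing away from the robot and does not shift. Floor 4 mm thick (its top 4 mm above the table), outer walls and dividers 4 mm thick, rising 10 mm above the floor; each compartment is 72.7 mm by 82 mm inside. Origin: centre of the underside; compartment centres at x = -38.35 and +38.35 mm, y = 0.
- transformer: small mains transformer: laminated steel core with a yellow taped winding on a black foot, 44 mm (x) by 38 mm (y) by 46 mm high; grip it across its 38 mm width (y) or its 44 mm length (x), near the top. About 250 g. Origin: centre of the underside, z up.
- heat_sink: bare aluminium heat sink with upright fins, a block 44 mm (x) by 38 mm (y) by 48 mm high, standing on end; treat it as a solid block; grip it across 38 mm (y) or 44 mm (x). About 110 g. Origin: centre of the underside, z up.
- choke: ring choke: a copper-wound ring of 44 mm outer diameter and 22 mm thickness standing on edge on a black base 46 mm (x) by 26 mm (y) by 8 mm high; 50 mm high over all. The ring's axis is the body's y, its centre 28 mm up; grip it across its flat faces (22 mm, along y). About 90 g. Origin: centre of the base's underside, z up.
- cap_tall: the tallest capacitor: a round can with a blue sleeve and an aluminium top with two small terminals (2.5 mm high), standing upright, 32 mm in diameter and 85 mm high, about 90 g. Origin: centre of its underside, z up its axis.
- cap_middle: the middle-sized capacitor, a spare that stays where it is: a round can with a blue sleeve and an aluminium top with two small terminals (2.5 mm high), standing upright, 38 mm in diameter and 62 mm high, about 90 g. Origin: centre of its underside, z up its axis.
- cap_short: the shortest and widest capacitor: a round can with a blue sleeve and an aluminium top with two small terminals (2.5 mm high), standing upright, 44 mm in diameter and 45 mm high, about 80 g. Origin: centre of its underside, z up its axis. Low things (a breadboard, a small circuit board, tweezers, none over 12 mm high) lie among the parts on the bench.

How it is judged (in metres and radians):
At the end, for the whole second after the job is handed in: Each part in a compartment of its own in its kit's tray, upright (0.12 rad), at rest, underside 0 to 8 mm above the tray's underside, within 26 mm along and 31 mm across of the compartment's centre; the middle-sized capacitor upright and within 20 mm of where it stood (y of transformer in the frame of tray_three between -0.031 and 0.031 m and z of transformer in the frame of tray_three between 0 and 0.008 m and angle between each of transformer, cap_tall, heat_sink, choke, cap_short, cap_middle's own z axis and vertical below 0.12 rad and linear speed of each of transformer, cap_tall, heat_sink, choke, cap_short below 0.02 m/s and (x of transformer in the frame of tray_three between -0.1027 and -0.0507 m or x of transformer in the frame of tray_three between -0.026 and 0.026 m or x of transformer in the frame of tray_three between 0.0507 and 0.1027 m) and y of cap_tall in the frame of tray_three between -0.031 and 0.031 m and z of cap_tall in the frame of tray_three between 0 and 0.008 m and (x of cap_tall in the frame of tray_three between -0.1027 and -0.0507 m or x of cap_tall in the frame of tray_three between -0.026 and 0.026 m or x of cap_tall in the frame of tray_three between 0.0507 and 0.1027 m) and y of heat_sink in the frame of tray_three between -0.031 and 0.031 m and z of heat_sink in the frame of tray_three between 0 and 0.008 m and (x of heat_sink in the frame of tray_three between -0.1027 and -0.0507 m or x of heat_sink in the frame of tray_three between -0.026 and 0.026 m or x of heat_sink in the frame of tray_three between 0.0507 and 0.1027 m) and (x of transformer in the frame of tray_three between -0.1027 and -0.0507 m or x of cap_tall in the frame of tray_three between -0.1027 and -0.0507 m or x of heat_sink in the frame of tray_three between -0.1027 and -0.0507 m) and (x of transformer in the frame of tray_three between -0.026 and 0.026 m or x of cap_tall in the frame of tray_three between -0.026 and 0.026 m or x of heat_sink in the frame of tray_three between -0.026 and 0.026 m) and (x of transformer in the frame of tray_three between 0.0507 and 0.1027 m or x of cap_tall in the frame of tray_three between 0.0507 and 0.1027 m or x of heat_sink in the frame of tray_three between 0.0507 and 0.1027 m) and y of choke in the frame of tray_two between -0.031 and 0.031 m and z of choke in the frame of tray_two between 0 and 0.008 m and (x of choke in the frame of tray_two between -0.0644 and -0.0124 m or x of choke in the frame of tray_two between 0.0124 and 0.0644 m) and y of cap_short in the frame of tray_two between -0.031 and 0.031 m and z of cap_short in the frame of tray_two between 0 and 0.008 m and (x of cap_short in the frame of tray_two between -0.0644 and -0.0124 m or x of cap_short in the frame of tray_two between 0.0124 and 0.0644 m) and (x of choke in the frame of tray_two between -0.0644 and -0.0124 m or x of cap_short in the frame of tray_two between -0.0644 and -0.0124 m) and (x of choke in the frame of tray_two between 0.0124 and 0.0644 m or x of cap_short in the frame of tray_two between 0.0124 and 0.0644 m) and distance of cap_middle from where it was at the start of the episode below 0.02 m); the robot touches nothing.
It fails at once if the middle-sized capacitor was moved or knocked over (distance of cap_middle from where it was at the start of the episode above 0.02 m or angle between cap_middle's own z axis and vertical above 0.3 rad).
It fails at once if a part was dropped instead of set down, or thrown over ((height (world z) of transformer below 0.03 m and linear speed of transformer above 0.6 m/s) or (height (world z) of cap_tall below 0.03 m and linear speed of cap_tall above 0.6 m/s) or (height (world z) of heat_sink below 0.03 m and linear speed of heat_sink above 0.6 m/s) or (height (world z) of choke below 0.03 m and linear speed of choke above 0.6 m/s) or (height (world z) of cap_short below 0.03 m and linear speed of cap_short above 0.6 m/s)).
It also fails if it takes over 128 s, if anything falls off the work surface, if the arm or the gripper's body presses on something with over 40 N, if the wrist force passes 120 N, or if a joint passes its speed limit or range.

## Working session

There is one attempt and no reset: what is moved stays moved. The work goes in short steps, Python scripts to look and compute and a tool call to move; the robot and the scene stay as the last step left them, time stands still between calls to the robot, and variables do not carry over. Pictures are saved under pics/ and viewed, about 12 in all and at most 16, crops included, and the job is handed in when it is done.

Besides the shell and the picture viewer there is one more tool, called after ">>>" as name(argument=value, ...) on one line, values as JSON. arm_command: Moves the arm, as the interface text tells. Its arguments: {"type":"object","properties":{"targets":{"type":"array","items":{"type":"array","items":{"type":"number"}}},"gripper":{"type":"number"}},"required":["targets"]}

```bash
mkdir -p pics; cat > h.py <<'E'
import numpy as np, cv2
from scipy.spatial.transform import Rotation as R
from workcell import *
def cam(n):
    m=camera_model(n); o=np.array(m["orientation"],float)
    Rm=o if o.shape==(3,3) else (R.from_rotvec(o).as_matrix() if o.size==3 else R.from_quat(o).as_matrix())
    return np.array(m["mtx"]),np.array(m["position"],float),Rm,m
def proj(n,P):
    K,p,Rm,_=cam(n); c=(np.atleast_2d(P)-p)@Rm; c=c*[1,-1,-1]; q=c@K.T; return q[:,:2]/q[:,2:]
def ray(n,uv,z):
    K,p,Rm,_=cam(n); uv=np.atleast_2d(np.array(uv,float)); d=np.c_[uv,np.ones(len(uv))]@np.linalg.inv(K).T
    d=(d*[1,-1,-1])@Rm.T; return p+d*((z-p[2])/d[:,2])[:,None]
E
python3 - <<'E'
from h import *
for n in("top","side"):
    print(camera_model(n)); im=get_image(n); cv2.imwrite(f"pics/{n}0.png",im)
    for t in "tray_three tray_two transformer heat_sink choke cap_tall cap_middle cap_short".split():
        for s in silhouettes(n,t)[:3]:
            c=max(cv2.findContours(s["pixels"].astype(np.uint8),0,2)[0],key=cv2.contourArea)
            print(n,t,round(s["conf"],2),np.round(s["at"]),s["pixels"].sum(),cv2.boundingRect(c))
        print("   tip",[(round(q["conf"],2),np.round(q["at"],1).tolist(),ray(n,q["at"],0)[0].round().tolist()) for q in tip_of(n,t)[:2]])
o=get_obs();print(o["t"],o["ee_pos"],R.from_rotvec(o["orientation"]).as_matrix().round(3))
E
```

```text
{'mtx': array([[594.42813164,   0.        , 317.20557312],
       [  0.        , 594.42813164, 240.90337632],
       [  0.        ,   0.        ,   1.        ]]), 'position': array([ 366.72512757,   10.67318664, 1038.63932364]), 'orientation': array([ 0.14681887, -0.14932522, -1.57017379])}
top tray_three 0.65 [486. 250.] 7076 (443, 178, 86, 139)
   tip [(0.73, [483.3, 250.3], [547.0, -286.0, 0.0]), (0.55, [392.3, 297.9], [463.0, -122.0, 0.0])]
top tray_two 0.59 [157. 256.] 4826 (129, 208, 66, 97)
   tip [(0.96, [160.4, 254.7], [541.0, 286.0, 0.0])]
top transformer 0.87 [388. 234.] 612 (376, 216, 28, 32)
   tip [(0.73, [390.2, 233.8], [577.0, -122.0, 0.0])]
top heat_sink 0.77 [322. 177.] 695 (310, 156, 28, 35)
   tip [(0.77, [322.9, 179.8], [678.0, -2.0, 0.0]), (0.56, [327.2, 227.5], [589.0, -9.0, 0.0])]
top choke 0.84 [329. 227.] 415 (318, 214, 21, 30)
   tip [(0.68, [327.9, 228.9], [587.0, -11.0, 0.0])]
top cap_tall 0.78 [378. 162.] 499 (370, 151, 23, 31)
   tip [(0.88, [373.7, 172.8], [690.0, -95.0, 0.0])]
top cap_middle 0.89 [394. 293.] 491 (382, 283, 26, 25)
   tip [(0.57, [391.
[... 893 characters left out ...]
 201, 29, 34)
   tip [(0.65, [273.0, 225.7], [680.0, -1.0, 0.0])]
side choke 0.72 [318. 235.] 448 (305, 218, 22, 29)
   tip [(0.61, [316.5, 238.5], [582.0, -8.0, 0.0])]
side cap_tall 0.61 [292. 182.] 517 (282, 161, 16, 38)
   tip [(0.56, [292.2, 194.3], [684.0, -100.0, 0.0]), (0.2, [245.4, 260.5], [687.0, 102.0, 0.0])]
side cap_middle 0.81 [392. 211.] 582 (381, 194, 22, 33)
   tip [(0.73, [392.3, 220.4], [456.0, -120.0, 0.0]), (0.7, [377.9, 158.7], [551.0, -292.0, 0.0])]
side cap_short 0.7 [245. 255.] 630 (232, 240, 25, 31)
   tip [(0.81, [244.6, 260.4], [689.0, 103.0, 0.0])]
1.7 [242.07906784 576.19093434 239.67394009] [[ 0.387 -0.    -0.922]
 [ 0.922 -0.     0.387]
 [-0.    -1.     0.   ]]
```

View pics/top0.png

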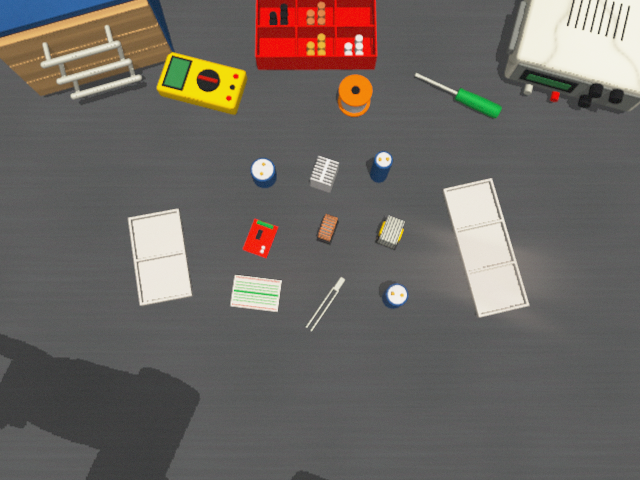

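View pics/side0.png

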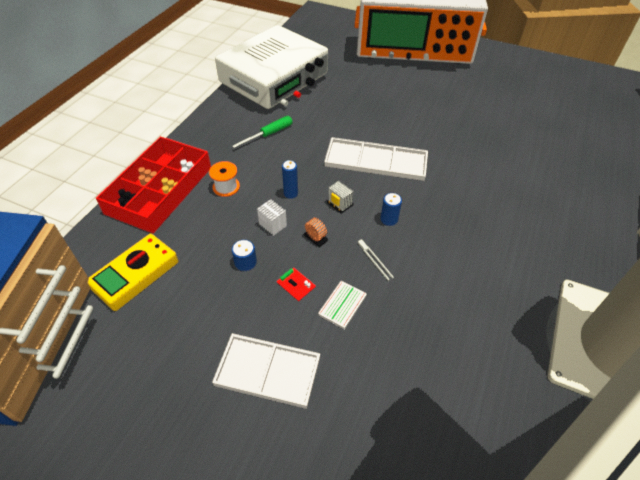

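```bash
cat > fit.py <<'E'
from h import *
from scipy.optimize import minimize
def box(a,b,z0,z1): return np.array([[x,y,z] for x in(-a/2,a/2) for y in(-b/2,b/2) for z in(z0,z1)])
def cyl(d,h):
    t=np.linspace(0,2*np.pi,24); return np.array([[d/2*np.cos(q),d/2*np.sin(q),z] for q in t for z in(0,h)])
t=np.linspace(0,2*np.pi,24)
ring=np.array([[22*np.cos(q),y,28+22*np.sin(q)] for q in t for y in(-11,11)])
M=dict(tray_three=[box(234,90,0,14)],tray_two=[box(157,90,0,14)],transformer=[box(44,38,0,46)],heat_sink=[box(44,38,0,48)],
 choke=[ring,box(46,26,0,8)],cap_tall=[cyl(32,85)],cap_middle=[cyl(38,62)],cap_short=[cyl(44,45)])
S=4
def pose(P,p):
    c,s=np.cos(p[2]),np.sin(p[2]); return P@np.array([[c,s,0],[-s,c,0],[0,0,1]])+[p[0],p[1],(p[3] if len(p)>3 else 0)]
def mask(n,t,p):
    m=np.zeros((480*S,640*S),np.uint8)
    for P in M[t]:
        q=(proj(n,pose(P,p))+.5)*S; cv2.fillConvexPoly(m,cv2.convexHull(np.round(q).astype(np.int32)),1)
    return m
def fit(t,p0,obs,yaws,z=0):
    big={n:cv2.resize(s.astype(np.uint8),None,fx=S,fy=S,interpolation=0) for n,s in obs.items()}
    def cost(p):
        c=0
        for n,b in big.items():
            m=mask(n,t,[*p[:3],z]); c+=1-(m&b).sum()/max(1,(m|b).sum())
        return c
    best=None
    for y in yaws:
        r=minimize(cost,[*p0,y],method="Nelder-Mead",options=dict(initial_simplex=np.array([*p0,y])+np.array([[0,0,0],[6,0,0],[0,6,0],[0,0,.2]]),maxiter=120,xatol=.1,fatol=1e-4))
        if best is None or r.fun<best.fun: best=r
    return best.x,best.fun
E
cat > m1.py <<'E'
from fit import *
import json
init=dict(tray_three=(550,-286),tray_two=(538,287),transformer=(576,-120),heat_sink=(679,-1),choke=(585,-9),cap_tall=(687,-97),cap_middle=(459,-120),cap_short=(689,105))
for n in("top","side"): get_image(n)
out={}
for t,p0 in init.items():
    obs={}
    for n in("top","side"):
        s=silhouettes(n,t)
        if s: obs[n]=s[0]["pixels"]
    ys=[0] if "cap" in t else ([-.2,.2] if "tray" in t else np.arange(-1.4,1.7,.4))
    x,f=fit(t,p0,obs,ys); out[t]=list(x)
    r={n:fit(t,p0,{n:o},[x[2]])[0].round(2).tolist() for n,o in obs.items()}
    print(t,x.round(2),round(f,3),r)
json.dump(out,open("poses.json","w"))
im={n:cv2.resize(cv2.imread(f"pics/{n}0.png"),None,fx=S,fy=S,interpolation=cv2.INTER_CUBIC) for n in("top","side")}
for t,p in out.items():
    for n in im: cv2.drawContours(im[n],cv2.findContours(mask(n,t,p),0,2)[0],-1,(255,0,255),1)
a=im["top"][140*S:315*S,235*S:435*S]; b=im["side"][155*S:280*S,225*S:410*S]
cv2.imwrite("pics/ov1.png",a); cv2.imwrite("pics/ov2.png",b); print(a.shape,b.shape)
E
python3 m1.py
```

```text
tray_three [ 5.5305e+02 -2.8572e+02  2.2000e-01] 0.075 {'top': [553.33, -286.43, 0.22], 'side': [552.55, -284.71, 0.23]}
tray_two [5.3827e+02 2.8580e+02 1.9000e-01] 0.063 {'top': [538.03, 284.46, 0.19], 'side': [538.25, 286.52, 0.19]}
transformer [ 5.7673e+02 -1.1768e+02 -3.5000e-01] 0.225 {'top': [576.5, -118.66, -0.43], 'side': [576.93, -114.73, -0.35]}
heat_sink [ 6.8162e+02 -3.4300e+00 -3.2000e-01] 0.15 {'top': [681.47, -3.61, -0.3], 'side': [681.98, -2.31, -0.37]}Traceback (most recent call last):
  File "m1.py", line 13, in <module>
    r={n:fit(t,p0,{n:o},[x[2]])[0].round(2).tolist() for n,o in obs.items()}
         ~~~^^^^^^^^^^^^^^^^^^^
  File "fit.py", line 27, in fit
    r=minimize(cost,[*p0,y],method="Nelder-Mead",options=dict(initial_simplex=np.array([*p0,y])+np.array([[0,0,0],[6,0,0],[0,6,0],[0,0,.2]]),maxiter=120,xatol=.1,fatol=1e-4))
    res = _minimize_neldermead(fun, x0, args, callback, bounds=bounds,
                               **options)
    fxr = func(xr)
    fx = function(np.copy(x), *(wrapper_args + args))
  File "fit.py", line 23, in cost
    m=mask(n,t,[*p[:3],z]); c+=1-(m&b).sum()/max(1,(m|b).sum())
  File "fit.py", line 16, in mask
    q=(proj(n,pose(P,p))+.5)*S; cv2.fillConvexPoly(m,cv2.convexHull(np.round(q).astype(np.int32)),1)
       ~~~~^^^^^^^^^^^^^
  File "h.py", line 9, in proj
    K,p,Rm,_=cam(n); c=(np.atleast_2d(P)-p)@Rm; c=c*[1,-1,-1]; q=c@K.T; return q[:,:2]/q[:,2:]
             ~~~^^^
  File "h.py", line 5, in cam
    m=camera_model(n); o=np.array(m["orientation"],float)
ValueError: time passes only in moves, steps and waits
```

```bash
sed -i 's/^def cam/import functools\n@functools.cache\ndef cam/' h.py; python3 m1.py
```

```text
tray_three [ 5.5337e+02 -2.8559e+02  2.2000e-01] 0.053 {'top': [552.95, -286.15, 0.22], 'side': [553.38, -284.34, 0.22]}
tray_two [5.3842e+02 2.8521e+02 1.8000e-01] 0.07 {'top': [538.45, 284.9, 0.18], 'side': [538.19, 286.52, 0.2]}
transformer [ 5.7739e+02 -1.1590e+02 -5.7000e-01] 0.152 {'side': [577.47, -117.15, -0.46]}
heat_sink [ 6.8219e+02 -3.7200e+00 -3.5000e-01] 0.143 {'top': [681.61, -3.96, -0.3], 'side': [682.88, -3.47, -0.34]}
choke [ 5.8521e+02 -8.7300e+00 -3.1000e-01] 0.218 {'top': [584.28, -8.87, -0.3], 'side': [586.09, -7.7, -0.36]}
cap_tall [ 6.8981e+02 -1.0303e+02  4.0000e-02] 0.2 {'top': [687.69, -103.04, 0.14], 'side': [689.53, -102.25, 0.14]}
cap_middle [ 4.6420e+02 -1.2064e+02  9.0000e-02] 1.072 {'top': [459.0, -120.0, 0.09], 'side': [463.98, -119.86, 0.1]}
cap_short [6.8547e+02 1.0384e+02 2.7000e-01] 0.193 {'top': [684.58, 103.75, 0.59], 'side': [685.82, 105.32, 0.59]}
(700, 800, 3) (500, 740, 3)
```

View pics/ov1.png

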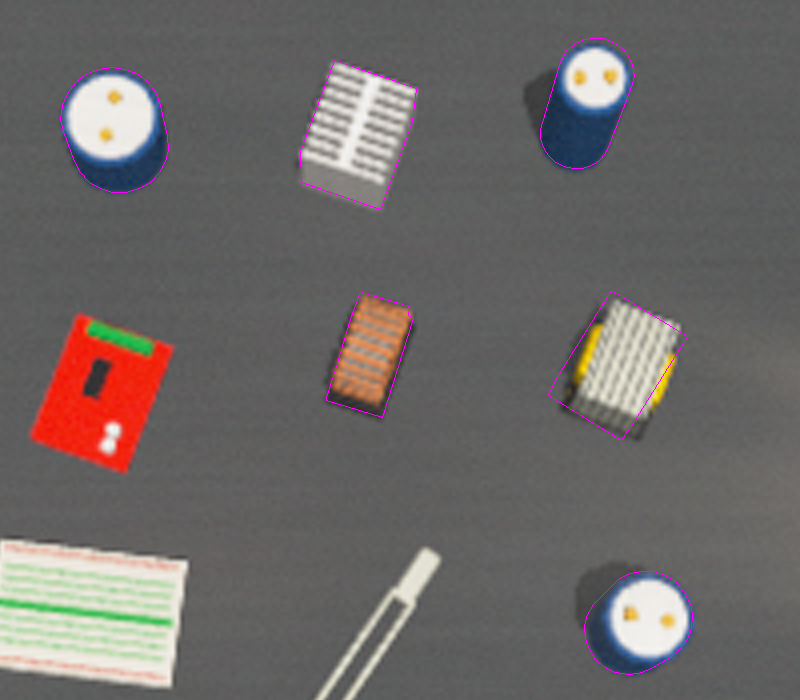

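View pics/ov2.png

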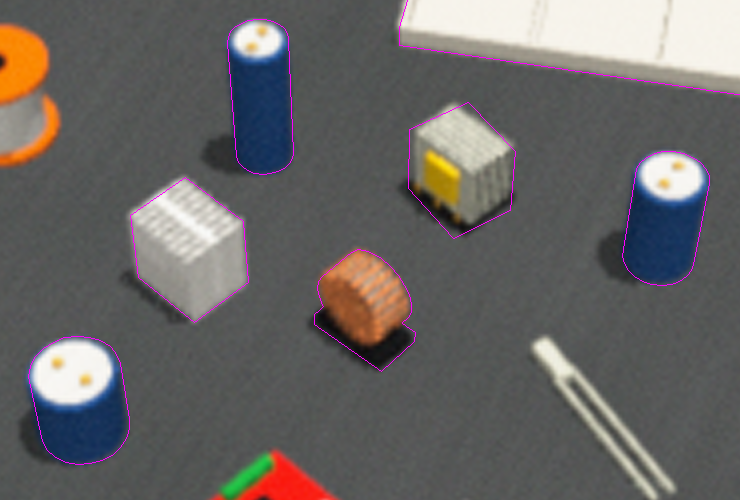

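The pink model outlines match every part in both views. The exception is the transformer, where the top face shows a yaw of about -0.43. Next I'll plan the moves.

```bash
cat > plan.py <<'E'
from h import *
import sys,json
# usage: plan.py 'x,y,z,theta' ... : turn about tool y, then shift in turned tool axes
o=get_obs(); p=np.array(o["ee_pos"]); X=R.from_rotvec(o["orientation"]).as_matrix(); th=np.arctan2(X[1,0],X[0,0])
print("now",p.round(1),round(th,3),"tilt",X[:,1].round(3),"q",np.round(o["qpos"],2),"w",round(o["width"],1),"t",round(o["t"],1))
for a in sys.argv[1:]:
    x,y,z,t=map(float,a.split(","))
    d=np.array([x,y,z])-p; c,s=np.cos(t),np.sin(t)
    print(a,"turn %.3f  tool x %.1f y %.1f z %.1f"%(th-t,d[0]*c+d[1]*s,-d[2],-d[0]*s*1+d[1]*c)); p=np.array([x,y,z]); th=t
E
python3 - <<'E'
from fit import *; import json
P=json.load(open("poses.json"))
for t,xs in(("tray_three",(-76.7,0,76.7)),("tray_two",(-38.35,38.35))):
    for x in xs: print(t,x,pose(np.array([[x,0,0]]),P[t][:3]).round(1))
E
python3 plan.py 585,-9,180,1.26 585,-9,30,1.26 585,-9,180,1.26
```

```text
tray_three -76.7 [[ 478.6 -302.5    0. ]]
tray_three 0 [[ 553.4 -285.6    0. ]]
tray_three 76.7 [[ 628.2 -268.7    0. ]]
tray_two -38.35 [[500.7 278.2   0. ]]
tray_two 38.35 [[576.1 292.3   0. ]]
now [242.1 576.2 239.7] 1.173 tilt [ 0. -0. -1.] q [ 1.15  0.42  1.63 -0.    1.09 -0.02] w 88.0 t 3.2
585,-9,180,1.26 turn -0.087  tool x -452.3 y 59.7 z -505.5
585,-9,30,1.26 turn 0.000  tool x 0.0 y 150.0 z 0.0
585,-9,180,1.26 turn 0.000  tool x 0.0 y -150.0 z 0.0
```

>>> arm_command(targets=[[0,0,0,-0.087],[-23.8,3.1,-26.6,0],[-23.8,3.1,-26.6,0],[-23.8,3.1,-26.6,0],[-23.8,3.1,-26.6,0],[-23.8,3.1,-26.6,0],[-23.8,3.1,-26.6,0],[-23.8,3.1,-26.6,0],[-23.8,3.1,-26.6,0],[-23.8,3.1,-26.6,0],[-23.8,3.1,-26.6,0],[-23.8,3.1,-26.6,0],[-23.8,3.1,-26.6,0],[-23.8,3.1,-26.6,0],[-23.8,3.1,-26.6,0],[-23.8,3.1,-26.6,0],[-23.8,3.1,-26.6,0],[-23.8,3.1,-26.6,0],[-23.8,3.1,-26.6,0],[-23.8,3.1,-26.6,0]], gripper=100)

```text
t: 4.87
ee_pos: [585.7, -10.7, 180.8]
orientation: [-1.341, -0.977, 0.977]
ft_force: [0.0, 0.4, 0.6]
width: 88.1
```

>>> arm_command(targets=[[0,0,0,0],[0,0,0,0]])

```text
t: 5.03
ee_pos: [585.4, -10.4, 180.4]
orientation: [-1.341, -0.975, 0.975]
ft_force: [0.1, -0.8, 0.7]
width: 87.7
```

```bash
python3 plan.py 585,-9,30,1.26 585,-9,180,1.26 576,292,180,1.75
```

```text
now [585.4 -10.4 180.4] 1.257 tilt [-0.  0. -1.] q [-0.04  0.44  1.76  0.    0.94 -1.3 ] w 87.7 t 5.0
585,-9,30,1.26 turn -0.003  tool x 1.2 y 150.4 z 0.8
585,-9,180,1.26 turn 0.000  tool x 0.0 y -150.0 z 0.0
576,292,180,1.75 turn -0.490  tool x 297.8 y -0.0 z -44.8
```

>>> arm_command(targets=[[1,10,1,0],[0,25,0,0],[0,30,0,0],[0,30,0,0],[0,25,0,0],[0,15,0,0],[0,10,0,0],[0,5,0,0],[0,0,0,0]])

```text
t: 5.78
ee_pos: [583.5, -6.7, 30.0]
orientation: [-1.339, -0.977, 0.979]
ft_force: [0.0, 0.3, -0.1]
width: 88.0
```

>>> arm_command(targets=[[0,0,0,0],[0,0,0,0],[0,0,0,0],[0,0,0,0],[0,0,0,0],[0,0,0,0],[0,0,0,0],[0,0,0,0]], gripper=0)

```text
t: 6.45
ee_pos: [584.3, -7.7, 30.8]
orientation: [-1.34, -0.977, 0.977]
ft_force: [0.2, -0.1, 0.2]
width: 37.9
```

>>> arm_command(targets=[[0,0,0,0],[0,0,0,0],[0,0,0,0],[0,0,0,0]])

```text
t: 6.78
ee_pos: [584.3, -7.7, 30.7]
orientation: [-1.34, -0.977, 0.977]
ft_force: [-1.2, -0.4, 0.6]
width: 21.8
```

>>> arm_command(targets=[[0,0,0,0],[0,-5,0,0],[0,-15,0,0],[0,-25,0,0],[0,-30,0,-0.08],[0,-30,0,-0.1],[0,-25,0,-0.1],[0,-15,0,-0.1],[0,-5,0,-0.11]])

```text
t: 7.53
ee_pos: [585.7, -7.6, 184.2]
orientation: [-1.12, -1.347, 1.342]
ft_force: [0.2, 1.0, -0.3]
width: 21.5
```

>>> arm_command(targets=[[10,0,-1,0],[22,0,-4,0],[33,0,-5,0],[33,0,-5,0],[33,0,-5,0],[33,0,-5,0],[33,0,-5,0],[33,0,-5,0],[33,0,-5,0],[22,0,-4,0],[13,0,-1,0],[0,0,0,0],[0,0,0,0]])

```text
t: 8.62
ee_pos: [574.7, 293.5, 180.0]
orientation: [-1.119, -1.338, 1.341]
ft_force: [0.3, -0.2, -2.2]
width: 22.0
```

```bash
python3 plan.py 576,292,34.5,1.75
```

```text
now [574.7 293.5 180. ] 1.75 tilt [-0.001 -0.001 -1.   ] q [ 0.45  0.52  1.62 -0.    1.   -1.3 ] w 22.0 t 8.6
576,292,34.5,1.75 turn -0.000  tool x -1.7 y 145.5 z -1.1
```

>>> arm_command(targets=[[-1,10,-1,0],[0,25,0,0],[0,30,0,0],[0,30,0,0],[0,20,0,0],[0,12,0,0],[0,7,0,0],[0,4,0,0],[0,3,0,0],[0,2,0,0],[0,1,0,0],[0,1,0,0],[0,0,0,0]])

```text
t: 9.7
ee_pos: [577.0, 293.0, 36.4]
orientation: [-1.119, -1.341, 1.339]
ft_force: [0.3, -0.7, -0.9]
width: 21.5
```

>>> arm_command(targets=[[0,0.5,0,0],[0,0.5,0,0],[0,0,0,0],[0,0,0,0]])

```text
t: 10.03
ee_pos: [576.7, 292.9, 34.9]
orientation: [-1.119, -1.34, 1.34]
ft_force: [-0.1, 0.1, -1.1]
width: 22.0
```

>>> arm_command(targets=[[0,0,0,0],[0,0,0,0],[0,0,0,0],[0,0,0,0],[0,0,0,0],[0,0,0,0]], gripper=60)

```text
t: 10.53
ee_pos: [576.7, 292.8, 34.8]
orientation: [-1.119, -1.34, 1.34]
ft_force: [0.1, -0.4, 0.3]
width: 52.3
```

>>> arm_command(targets=[[0,-10,0,0],[0,-25,0,0],[0,-35,0,0],[0,-35,0,0],[0,-25,0,0],[0,-15,0,0]])

```text
t: 11.03
ee_pos: [578.0, 293.5, 184.4]
orientation: [-1.121, -1.345, 1.336]
ft_force: [0.5, 0.0, 0.2]
width: 52.6
```

```bash
python3 plan.py 685.5,104,180,1.4  685.5,104,30,1.4 685.5,104,180,1.75 501,278,180,1.75
```

```text
now [578.  293.5 184.4] 1.75 tilt [ 0.005  0.002 -1.   ] q [ 0.45  0.52  1.62  0.    1.   -1.3 ] w 52.6 t 11.0
685.5,104,180,1.4 turn 0.350  tool x -168.5 y 4.4 z -138.1
685.5,104,30,1.4 turn 0.000  tool x 0.0 y 150.0 z 0.0
685.5,104,180,1.75 turn -0.350  tool x 0.0 y -150.0 z -0.0
501,278,180,1.75 turn 0.000  tool x 204.1 y -0.0 z 150.5
```

>>> arm_command(targets=[[0,0,0,0.11],[0,0,0,0.12],[0,0,0,0.12],[-10,0,-8,0],[-25,0,-21,0],[-32,0,-26,0],[-32,0,-27,0],[-32,0,-27,0],[-25,0,-21,0],[-11.5,0,-9,0],[0,0,0,0],[0,0,0,0],[0,0,0,0]], gripper=100)

```text
t: 12.12
ee_pos: [684.2, 105.2, 179.7]
orientation: [-1.284, -1.083, 1.084]
ft_force: [-0.6, 0.4, 0.7]
width: 87.7
```

```bash
python3 plan.py 685.5,104,30,1.4
```

```text
now [684.2 105.2 179.7] 1.402 tilt [-0.001  0.    -1.   ] q [ 0.14  0.59  1.51  0.    1.05 -1.27] w 87.7 t 12.1
685.5,104,30,1.4 turn 0.002  tool x -0.9 y 149.7 z -1.4
```

>>> arm_command(targets=[[-0.5,10,-1,0],[0,25,0,0],[0,30,0,0],[0,30,0,0],[0,25,0,0],[0,15,0,0],[0,10,0,0],[0,5,0,0],[0,0,0,0]])

```text
t: 12.87
ee_pos: [685.6, 104.3, 29.2]
orientation: [-1.284, -1.083, 1.084]
ft_force: [-0.2, -0.2, 0.1]
width: 87.6
```

>>> arm_command(targets=[[0,0,0,0],[0,0,0,0],[0,0,0,0],[0,0,0,0],[0,0,0,0],[0,0,0,0],[0,0,0,0],[0,0,0,0],[0,0,0,0],[0,0,0,0],[0,0,0,0]], gripper=0)

```text
t: 13.78
ee_pos: [686.0, 103.8, 30.0]
orientation: [-1.285, -1.083, 1.082]
ft_force: [-1.3, -0.1, 3.2]
width: 43.2
```

>>> arm_command(targets=[[0,0,0,0],[0,-5,0,0],[0,-15,0,0],[0,-25,0,0],[0,-30,0,0],[0,-30,0,-0.07],[0,-25,0,-0.09],[0,-15,0,-0.09],[0,-5,0,-0.1]])

```text
t: 14.53
ee_pos: [687.6, 104.1, 184.7]
orientation: [-1.121, -1.348, 1.34]
ft_force: [-0.2, -0.0, -0.0]
width: 43.6
```

>>> arm_command(targets=[[10,0,7,0],[22,0,16,0],[31,0,23,0],[31,0,23,0],[31,0,23,0],[31,0,23,0],[26,0,19,0],[15,0,11,0],[7,0,5.5,0],[0,0,0,0],[0,0,0,0]])

```text
t: 15.45
ee_pos: [501.3, 277.7, 179.8]
orientation: [-1.12, -1.34, 1.34]
ft_force: [1.2, -0.4, 0.4]
width: 43.7
```

```bash
python3 plan.py 501,278,34,1.75
```

```text
now [501.3 277.7 179.8] 1.75 tilt [ 0. -0. -1.] q [ 0.49  0.42  1.79 -0.    0.93 -1.26] w 43.7 t 15.4
501,278,34,1.75 turn -0.000  tool x 0.4 y 145.8 z 0.3
```

>>> arm_command(targets=[[0,10,0,0],[0,25,0,0],[0,30,0,0],[0,30,0,0],[0,20,0,0],[0,12,0,0],[0,7,0,0],[0,4,0,0],[0,3,0,0],[0,2,0,0],[0,1,0,0],[0,1,0,0],[0,0.5,0,0],[0,0.5,0,0],[0,0,0,0],[0,0,0,0]])

```text
t: 16.78
ee_pos: [501.5, 277.8, 34.0]
orientation: [-1.119, -1.34, 1.34]
ft_force: [-0.5, 0.0, 0.2]
width: 43.6
```

>>> arm_command(targets=[[0,0,0,0],[0,0,0,0],[0,0,0,0],[0,0,0,0],[0,0,0,0],[0,0,0,0]], gripper=75)

```text
t: 17.28
ee_pos: [501.4, 277.7, 33.8]
orientation: [-1.119, -1.34, 1.34]
ft_force: [0.5, 0.1, 0.2]
width: 65.8
```

>>> arm_command(targets=[[0,-10,0,0],[0,-25,0,0],[0,-35,0,0],[0,-35,0,0],[0,-25,0,0],[0,-15,0,0],[0,0,0,0]])

```text
t: 17.87
ee_pos: [503.4, 278.8, 183.3]
orientation: [-1.122, -1.346, 1.335]
ft_force: [-0.1, -0.4, 1.7]
width: 65.8
```

```bash
python3 plan.py 682,-3.5,180,1.23 682,-3.5,34,1.23  682,-3.5,180,1.65 628,-269,180,1.65
```

```text
now [503.4 278.8 183.3] 1.75 tilt [ 0.006  0.003 -1.   ] q [ 0.49  0.42  1.79 -0.    0.93 -1.26] w 65.8 t 17.9
682,-3.5,180,1.23 turn 0.520  tool x -206.3 y 3.3 z -262.7
682,-3.5,34,1.23 turn 0.000  tool x 0.0 y 146.0 z 0.0
682,-3.5,180,1.65 turn -0.420  tool x 0.0 y -146.0 z -0.0
628,-269,180,1.65 turn 0.000  tool x -260.4 y -0.0 z 74.8
```

>>> arm_command(targets=[[0,0,0,0.12],[0,0,0,0.1],[0,0,0,0.1],[0,0,0,0.1],[0,0,0,0.1],[-10,0,-13,0],[-20,0,-26,0],[-23,0,-30,0],[-23,0,-30,0],[-23,0,-30,0],[-23,0,-30,0],[-23,0,-30,0],[-23,0,-29,0],[-20,0,-26,0],[-16.5,0,-20,0],[0,0,0,0],[0,0,0,0],[0,0,0,0]], gripper=100)

```text
t: 19.37
ee_pos: [680.8, -2.9, 177.6]
orientation: [-1.35, -0.953, 0.955]
ft_force: [-0.1, 0.3, 0.6]
width: 87.7
```

```bash
python3 plan.py 682,-3.5,34,1.23
```

```text
now [680.8  -2.9 177.6] 1.23 tilt [-0.002  0.    -1.   ] q [-0.02  0.57  1.54  0.    1.03 -1.25] w 87.7 t 19.4
682,-3.5,34,1.23 turn -0.000  tool x -0.2 y 143.6 z -1.3
```

>>> arm_command(targets=[[0,10,-1,0],[0,25,0,0],[0,30,0,0],[0,30,0,0],[0,25,0,0],[0,12,0,0],[0,8,0,0],[0,5,0,0],[0,0,0,0]])

```text
t: 20.12
ee_pos: [682.8, -3.1, 33.6]
orientation: [-1.351, -0.955, 0.955]
ft_force: [-1.1, -0.1, 0.3]
width: 88.0
```

>>> arm_command(targets=[[0,0,0,0],[0,0,0,0],[0,0,0,0],[0,0,0,0],[0,0,0,0],[0,0,0,0],[0,0,0,0],[0,0,0,0],[0,0,0,0],[0,0,0,0],[0,0,0,0]], gripper=0)

```text
t: 21.03
ee_pos: [682.8, -3.7, 33.8]
orientation: [-1.351, -0.955, 0.955]
ft_force: [-0.7, 0.3, 1.8]
width: 37.8
```

>>> arm_command(targets=[[0,0,0,0],[0,-5,0,0],[0,-15,0,0],[0,-25,0,0],[0,-30,0,0],[0,-30,0,-0.1],[0,-25,0,-0.1],[0,-10,0,-0.11],[0,-5,0,-0.11]])

```text
t: 21.78
ee_pos: [684.3, -3.6, 183.2]
orientation: [-1.172, -1.275, 1.269]
ft_force: [0.1, -0.2, -1.7]
width: 37.9
```

>>> arm_command(targets=[[-10,0,3,0],[-20,0,6,0],[-28,0,8,0],[-28,0,8,0],[-28,0,8,0],[-28,0,8,0],[-28,0,8,0],[-28,0,8,0],[-28,0,8,0],[-20,0,6,0],[-14,0,4,0],[0,0,0,0],[0,0,0,0],[0,0,0,0]])

```text
t: 22.95
ee_pos: [628.6, -267.9, 178.6]
orientation: [-1.17, -1.267, 1.266]
ft_force: [0.4, -0.3, -1.7]
width: 37.9
```

```bash
python3 plan.py 628,-269,38,1.65
```

```text
now [ 628.6 -267.9  178.6] 1.649 tilt [-0.     0.001 -1.   ] q [-0.42  0.57  1.53  0.    1.04 -2.07] w 37.9 t 22.9
628,-269,38,1.65 turn -0.001  tool x -1.1 y 140.6 z 0.6
```

>>> arm_command(targets=[[-1,10,0,0],[0,25,0,0],[0,30,0,0],[0,30,0,0],[0,15,0,0],[0,12,0,0],[0,7,0,0],[0,4,0,0],[0,3,0,0],[0,2,0,0],[0,1,0,0],[0,1,0,0],[0,0.5,0,0],[0,0.5,0,0],[0,0,0,0],[0,0,0,0]])

```text
t: 24.28
ee_pos: [628.7, -269.8, 37.9]
orientation: [-1.171, -1.267, 1.267]
ft_force: [-0.4, 0.0, -0.8]
width: 38.1
```

>>> arm_command(targets=[[0,0,0,0],[0,0,0,0],[0,0,0,0],[0,0,0,0],[0,0,0,0],[0,0,0,0]], gripper=70)

```text
t: 24.78
ee_pos: [628.7, -269.7, 37.8]
orientation: [-1.171, -1.267, 1.267]
ft_force: [-0.2, -0.3, -0.4]
width: 61.4
```

>>> arm_command(targets=[[0,-10,0,0],[0,-25,0,0],[0,-35,0,0],[0,-35,0,0],[0,-25,0,0],[0,-15,0,0],[0,0,0,0],[0,0,0,0]])

```text
t: 25.45
ee_pos: [629.1, -269.9, 184.0]
orientation: [-1.173, -1.268, 1.267]
ft_force: [0.7, 0.6, -1.5]
width: 61.5
```

```bash
python3 plan.py 576.5,-117.5,180,1.14 576.5,-117.5,30,1.14  576.5,-117.5,180,1.65 553.4,-285.6,180,1.65
```

```text
now [ 629.1 -269.9  184. ] 1.65 tilt [ 0.002 -0.001 -1.   ] q [-0.42  0.57  1.53  0.    1.04 -2.07] w 61.5 t 25.4
576.5,-117.5,180,1.14 turn 0.510  tool x 116.5 y 4.0 z 111.4
576.5,-117.5,30,1.14 turn 0.000  tool x 0.0 y 150.0 z 0.0
576.5,-117.5,180,1.65 turn -0.510  tool x 0.0 y -150.0 z -0.0
553.4,-285.6,180,1.65 turn 0.000  tool x -165.7 y -0.0 z 36.3
```

>>> arm_command(targets=[[0,0,0,0.11],[0,0,0,0.1],[0,0,0,0.1],[0,0,0,0.1],[0,0,0,0.1],[10,0,10,0],[22,1,20,0],[26,1,25,0],[26,1,25,0],[20,0,20,0],[12,0,11,0],[0,0,0,0],[0,0,0,0],[0,0,0,0]], gripper=100)

```text
t: 26.62
ee_pos: [576.8, -118.6, 179.7]
orientation: [-1.383, -0.887, 0.887]
ft_force: [0.5, 0.3, -1.0]
width: 87.8
```

```bash
python3 plan.py 576.5,-117.5,30,1.14; python3 - <<'E'
from fit import *
for n in("top","side"): cv2.imwrite(f"pics/{n}1.png",get_image(n))
a=cv2.imread("pics/top1.png")[130:330,100:540]; b=cv2.imread("pics/side1.png")[130:420,200:440]
a=cv2.resize(a,None,fx=1.3,fy=1.45); c=np.zeros((580,800,3),np.uint8); c[:290,:572]=a; b=cv2.resize(b,None,fx=1.2,fy=1); c[290:580,:288]=b
cv2.imwrite("pics/c1.png",c)
E
```

```text
now [ 576.8 -118.6  179.7] 1.141 tilt [ 0. -0. -1.] q [-0.22  0.45  1.76 -0.    0.94 -1.36] w 87.8 t 26.6
576.5,-117.5,30,1.14 turn 0.001  tool x 0.8 y 149.7 z 0.7
```

View pics/c1.png

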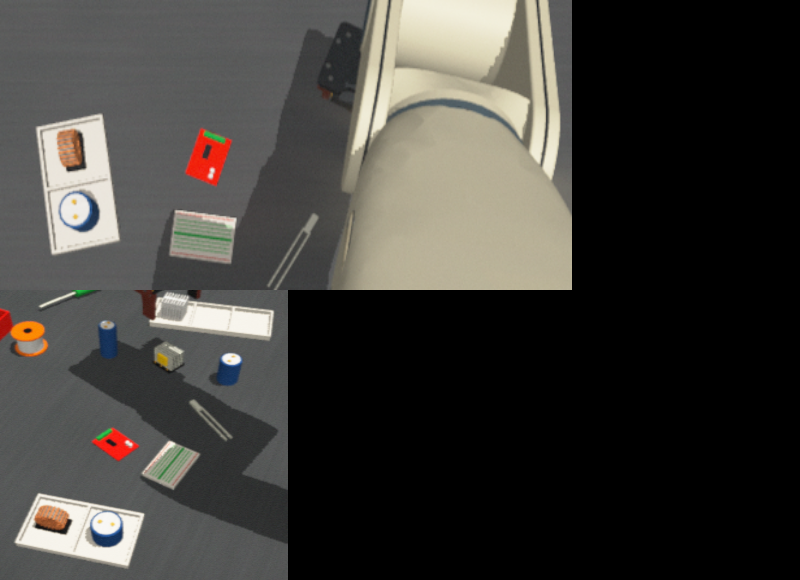

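The tray-two parts (at about 70,150 and 75,210 in the top crop) and the heat sink are in their compartments. The other three parts haven't moved. Next is the transformer.

>>> arm_command(targets=[[0.5,10,0.5,0],[0,25,0,0],[0,30,0,0],[0,30,0,0],[0,25,0,0],[0,14,0,0],[0,8,0,0],[0,5,0,0],[0,0,0,0]])

```text
t: 27.47
ee_pos: [576.1, -117.6, 32.3]
orientation: [-1.383, -0.886, 0.886]
ft_force: [0.2, -0.1, -0.0]
width: 87.7
```

>>> arm_command(targets=[[0,0,0,0],[0,0,0,0],[0,0,0,0],[0,0,0,0],[0,0,0,0],[0,0,0,0],[0,0,0,0],[0,0,0,0],[0,0,0,0],[0,0,0,0],[0,0,0,0],[0,0,0,0]], gripper=0)

```text
t: 28.47
ee_pos: [576.0, -117.4, 32.9]
orientation: [-1.383, -0.886, 0.886]
ft_force: [-0.9, -1.6, 3.2]
width: 38.1
```

>>> arm_command(targets=[[0,0,0,0],[0,-5,0,0],[0,-14,0,0],[0,-25,0,0],[0,-30,0,-0.1],[0,-30,0,-0.1],[0,-25,0,-0.1],[0,-13,0,-0.1],[0,-5,0,-0.11],[0,0,0,0],[0,0,0,0]])

```text
t: 29.38
ee_pos: [576.0, -117.2, 180.6]
orientation: [-1.173, -1.266, 1.265]
ft_force: [0.6, -0.4, -2.8]
width: 38.4
```

```bash
python3 plan.py 553.4,-285.6,180,1.65
```

```text
now [ 576.  -117.2  180.6] 1.647 tilt [ 0.001 -0.    -1.   ] q [-0.22  0.44  1.76  0.    0.94 -1.87] w 38.4 t 29.4
553.4,-285.6,180,1.65 turn -0.003  tool x -166.1 y 0.6 z 35.9
```

>>> arm_command(targets=[[-10,0,2,0],[-20,0,4,0],[-28,0,6,0],[-28,0,6,0],[-28,0,6,0],[-24,0,6,0],[-18,0,4,0],[-10,0,2,0],[0,0,0,0],[0,0,0,0],[0,0,0,0]])

```text
t: 30.3
ee_pos: [553.1, -284.7, 179.3]
orientation: [-1.17, -1.267, 1.267]
ft_force: [-0.6, -0.1, -2.3]
width: 38.5
```

>>> arm_command(targets=[[0,10,0,0],[0,25,0,0],[0,30,0,0],[0,30,0,0],[0,16,0,0],[0,12,0,0],[0,7,0,0],[0,4,0,0],[0,3,0,0],[0,2,0,0],[0,1,0,0],[0,1,0,0],[0,0,0,0],[0,0,0,0]])

```text
t: 31.47
ee_pos: [553.5, -285.8, 39.3]
orientation: [-1.172, -1.268, 1.267]
ft_force: [-0.1, -0.1, -2.0]
width: 38.1
```

Still about 2 mm high and carrying the weight.

>>> arm_command(targets=[[0,0.7,0,0],[0,0.7,0,0],[0,0.7,0,0],[0,0,0,0],[0,0,0,0]])

```text
t: 31.88
ee_pos: [553.4, -285.7, 36.9]
orientation: [-1.171, -1.267, 1.267]
ft_force: [-1.1, 0.6, 0.8]
width: 38.0
```

>>> arm_command(targets=[[0,0,0,0],[0,0,0,0],[0,0,0,0],[0,0,0,0],[0,0,0,0],[0,0,0,0]], gripper=70)

```text
t: 32.38
ee_pos: [553.3, -285.6, 36.7]
orientation: [-1.171, -1.267, 1.267]
ft_force: [0.3, -0.4, -0.1]
width: 61.2
```

>>> arm_command(targets=[[0,-10,0,0],[0,-25,0,0],[0,-35,0,0],[0,-35,0,0],[0,-25,0,0],[0,-15,0,0],[0,-8,0,0],[0,0,0,0],[0,0,0,0]])

```text
t: 33.13
ee_pos: [553.1, -285.5, 189.6]
orientation: [-1.171, -1.267, 1.267]
ft_force: [-1.0, 0.0, -0.3]
width: 61.7
```

```bash
python3 plan.py 689,-102.5,190,1.3 689,-102.5,50,1.3  689,-102.5,190,1.65 478.6,-302.5,190,1.65
```

```text
now [ 553.1 -285.5  189.6] 1.65 tilt [ 0. -0. -1.] q [-0.5   0.48  1.67 -0.    0.99 -2.15] w 61.7 t 33.1
689,-102.5,190,1.3 turn 0.350  tool x 212.7 y -0.4 z -82.0
689,-102.5,50,1.3 turn 0.000  tool x 0.0 y 140.0 z 0.0
689,-102.5,190,1.65 turn -0.350  tool x 0.0 y -140.0 z -0.0
478.6,-302.5,190,1.65 turn 0.000  tool x -182.7 y -0.0 z 225.6
```

>>> arm_command(targets=[[0,0,0,0.11],[0,0,0,0.12],[0,0,0,0.12],[12,0,-5,0],[25,0,-10,0],[32,0,-12,0],[32,0,-12,0],[32,0,-12,0],[32,0,-12,0],[25,0,-10,0],[15,0,-6,0],[8,0,-3,0],[0,0,0,0],[0,0,0,0],[0,0,0,0]], gripper=100)

```text
t: 34.38
ee_pos: [688.4, -103.5, 189.3]
orientation: [-1.325, -1.006, 1.008]
ft_force: [-0.7, -0.3, -0.5]
width: 87.7
```

```bash
python3 plan.py 689,-102.5,50,1.3
```

```text
now [ 688.4 -103.5  189.3] 1.3 tilt [-0.001 -0.    -1.   ] q [-0.17  0.58  1.49 -0.    1.07 -1.47] w 87.7 t 34.4
689,-102.5,50,1.3 turn -0.000  tool x 1.1 y 139.3 z -0.3
```

>>> arm_command(targets=[[1,10,0,0],[0,25,0,0],[0,30,0,0],[0,30,0,0],[0,25,0,0],[0,10,0,0],[0,6,0,0],[0,4,0,0],[0,0,0,0]])

```text
t: 35.13
ee_pos: [689.8, -101.8, 50.0]
orientation: [-1.326, -1.008, 1.007]
ft_force: [-0.4, 0.1, -0.4]
width: 87.6
```

>>> arm_command(targets=[[0,0,0,0],[0,0,0,0],[0,0,0,0],[0,0,0,0],[0,0,0,0],[0,0,0,0],[0,0,0,0],[0,0,0,0],[0,0,0,0],[0,0,0,0],[0,0,0,0],[0,0,0,0]], gripper=0)

```text
t: 36.13
ee_pos: [689.5, -101.4, 49.7]
orientation: [-1.325, -1.007, 1.007]
ft_force: [-0.1, -0.2, 0.2]
width: 31.6
```

>>> arm_command(targets=[[0,0,0,0],[0,-5,0,0],[0,-15,0,0],[0,-25,0,0],[0,-30,0,-0.05],[0,-30,0,-0.1],[0,-20,0,-0.1],[0,-10,0,-0.1],[0,-5,0,0],[0,0,0,0],[0,0,0,0]])

```text
t: 37.05
ee_pos: [689.3, -101.3, 189.8]
orientation: [-1.172, -1.265, 1.265]
ft_force: [-0.3, -0.4, -0.8]
width: 31.9
```

```bash
python3 plan.py 478.6,-302.5,190,1.65
```

```text
now [ 689.3 -101.3  189.8] 1.647 tilt [-0.  0. -1.] q [-0.16  0.58  1.49  0.    1.07 -1.81] w 31.9 t 37.0
478.6,-302.5,190,1.65 turn -0.003  tool x -183.9 y -0.2 z 225.9
```

>>> arm_command(targets=[[-8,0,10,0],[-15,0,18,0],[-21,0,26,0],[-22,0,27,0],[-22,0,27,0],[-22,0,27,0],[-22,0,27,0],[-21,0,26,0],[-16,0,20,0],[-10,0,12,0],[-5,0,6,0],[0,0,0,0],[0,0,0,0],[0,0,0,0]])

```text
t: 38.22
ee_pos: [479.2, -302.1, 189.4]
orientation: [-1.17, -1.267, 1.267]
ft_force: [-0.7, 0.2, -0.2]
width: 31.8
```

>>> arm_command(targets=[[0,10,0,0],[0,25,0,0],[0,30,0,0],[0,30,0,0],[0,15,0,0],[0,9,0,0],[0,6,0,0],[0,4,0,0],[0,2,0,0],[0,1,0,0],[0,1,0,0],[0,0,0,0],[0,0,0,0],[0,0,0,0]])

```text
t: 39.38
ee_pos: [479.0, -302.9, 57.2]
orientation: [-1.172, -1.267, 1.267]
ft_force: [-0.2, 0.7, -0.2]
width: 31.6
```

Target is 49.7 + 4 = 53.7; lower another 3.5 mm.

>>> arm_command(targets=[[0,1,0,0],[0,1,0,0],[0,0.8,0,0],[0,0.7,0,0],[0,0,0,0],[0,0,0,0],[0,0,0,0]])

```text
t: 39.97
ee_pos: [478.8, -302.7, 53.6]
orientation: [-1.171, -1.267, 1.267]
ft_force: [-1.0, 0.7, 5.1]
width: 31.4
```

Contact is made (about 5 N). Release, rise and clear away to the side.

>>> arm_command(targets=[[0,0,0,0],[0,0,0,0],[0,0,0,0],[0,0,0,0],[0,0,0,0],[0,0,0,0]], gripper=70)

```text
t: 40.47
ee_pos: [478.8, -302.6, 53.1]
orientation: [-1.171, -1.267, 1.267]
ft_force: [-0.1, 0.8, 0.3]
width: 61.1
```

>>> arm_command(targets=[[0,-10,0,0],[0,-25,0,0],[0,-35,0,0],[0,-40,0,0],[0,-40,0,0],[0,-40,0,0],[-20,-30,20,0],[-20,0,20,0],[-25,0,25,0],[-25,0,25,0],[-25,0,25,0],[-25,0,25,0],[-20,0,20,0],[-10,0,10,0],[0,0,0,0],[0,0,0,0],[0,0,0,0]])

```text
t: 41.88
ee_pos: [341.5, -469.8, 273.1]
orientation: [-1.182, -1.209, 1.271]
ft_force: [-0.6, -0.9, 0.1]
width: 61.3
```

```bash
cat > m2.py <<'E'
from fit import *; import json
P0=json.load(open("poses.json")); im={n:get_image(n) for n in("top","side")}
for n in im: cv2.imwrite(f"pics/{n}2.png",im[n])
g=dict(heat_sink=("tray_three",(628,-269)),transformer=("tray_three",(553,-285)),cap_tall=("tray_three",(478.6,-302.5)),choke=("tray_two",(576,292)),cap_short=("tray_two",(501,278)),cap_middle=(None,(462,-120)))
for t,(tr,p0) in g.items():
    obs={}
    for n in im:
        s=silhouettes(n,t)
        if s: obs[n]=s[0]["pixels"]
    if not obs: print(t,"unseen"); continue
    x,f=fit(t,p0,obs,[0] if "cap" in t else [-.2,.2],4 if tr else 0)
    d=""
    if tr:
        a=P0[tr]; c,s=np.cos(a[2]),np.sin(a[2]); e=x[:2]-a[:2]; d=[round(e[0]*c+e[1]*s,1),round(-e[0]*s+e[1]*c,1)]
    print(t,list(obs),x.round(2),round(f,2),"in tray:",d)
c=lambda n,y0,y1,x0,x1,w,h: cv2.resize(im[n][y0:y1,x0:x1],(w,h),interpolation=cv2.INTER_CUBIC)
cv2.imwrite("pics/fin.png",np.vstack([np.hstack([c("top",165,325,430,540,206,300),c("top",195,315,110,210,250,300),c("top",270,320,370,420,300,300)]),
 np.hstack([c("side",110,230,310,440,325,300),c("side",320,420,200,330,390,300),np.zeros((300,41,3),np.uint8)])]))
E
python3 m2.py; python3 plan.py
```

```text
heat_sink ['top', 'side'] [ 6.2761e+02 -2.6928e+02  5.0000e-02] 0.18 in tray: [np.float64(76.0), np.float64(-0.5)]
transformer ['top', 'side'] [ 5.5444e+02 -2.8263e+02  1.2000e-01] 0.24 in tray: [np.float64(1.7), np.float64(2.7)]
cap_tall ['top', 'side'] [ 4.7888e+02 -3.0270e+02  1.1000e-01] 0.17 in tray: [np.float64(-76.4), np.float64(-0.3)]
choke ['top', 'side'] [5.7808e+02 2.9336e+02 2.0000e-01] 0.23 in tray: [np.float64(40.5), np.float64(0.7)]
cap_short ['top', 'side'] [5.0118e+02 2.7816e+02 6.0000e-02] 0.18 in tray: [np.float64(-37.9), np.float64(-0.1)]
cap_middle ['top', 'side'] [ 4.6453e+02 -1.2177e+02  6.0000e-02] 0.17 in tray: 
now [ 340.7 -470.8  273.1] 1.613 tilt [-0.029 -0.023 -0.999] q [-0.95  0.32  1.7  -0.04  1.12 -2.54] w 61.6 t 42.6
```

View pics/fin.png

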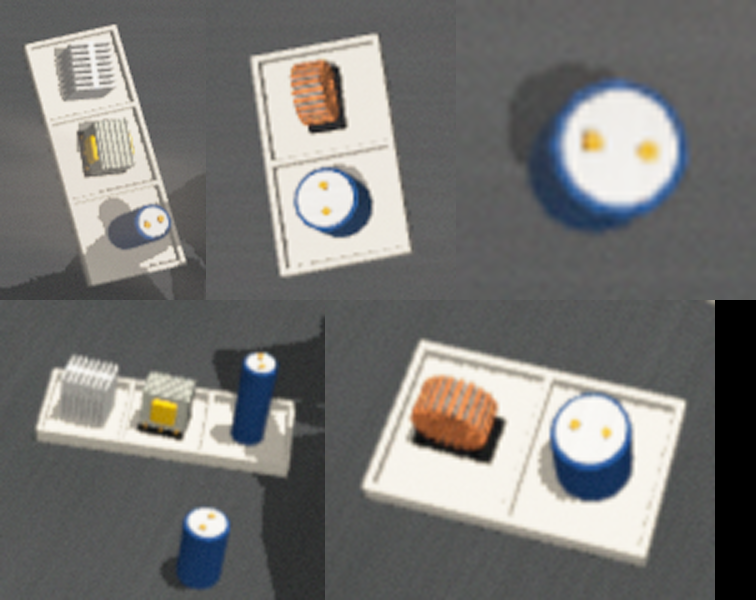

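All five parts stand in their compartments in both views. Joint 6 is at its range limit, so I'll turn it back before handing in.

>>> arm_command(targets=[[0,0,0,0.1],[0,0,0,0.1],[0,0,0,0.1],[0,0,0,0],[0,0,0,0]])

```text
t: 43.0
ee_pos: [340.7, -470.8, 273.1]
orientation: [-1.319, -0.988, 1.05]
ft_force: [-0.5, 0.4, -0.0]
width: 61.2
```

```bash
python3 plan.py; python3 -c "
from workcell import *
print(get_obs()['qpos']); print(close_job())"
```

```text
now [ 340.7 -470.8  273.1] 1.316 tilt [-0.029 -0.023 -0.999] q [-0.95  0.32  1.7  -0.04  1.12 -2.24] w 61.2 t 43.0
[-0.94613946  0.32180324  1.69983337 -0.04138022  1.11895698 -2.24346429]
the job is handed in; nothing more can be done
None
```

I made up both kits and handed the job in at about 43 s of the 128 s allowed; the hand-in reports no verdict.

- **Power-supply kit (tray_three):** the heat sink is in the far compartment, the transformer in the middle one and the tallest capacitor in the near one.
- **Filter kit (tray_two):** the choke is in the far compartment and the shortest capacitor in the near one.

**Final check:** outlines fitted in both cameras put every part within about 3.5 mm of its compartment centre. The limits are 26 mm along and 31 mm across. All the parts look upright in the pictures. The middle capacitor measured about 1 mm from its first position, which is within measuring error.

**What disagreed:**
- **Retreat move:** during the last retreat, joint 6 reached its range limit of -2.54 rad as read to two decimals. The tool tilted about 2° in free air. I turned the joint back to -2.24 before handing in. I can't rule out that it touched or slightly passed the limit.
- **Transformer yaw:** the first fit with both cameras gave -0.57 rad, while the top view showed -0.43. I used -0.43, and the grasp closed on the expected 38 mm.

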